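# Set the form printer's thickness lever for the yellow forms

## Robot

A 6-joint arm with a two-finger parallel gripper is mounted at the origin on the work surface. World frame = base frame: x ahead of the robot, y to its left, z up, the work surface at z = 0. Lengths are in m, angles in rad, forces in N, time in s.
With the tool pointing down it reaches from about 0.325 to 0.9 m from the base axis. Payload 3.5 kg.
Tool frame: the origin (TCP) lies at the very end of the fingers, on their centre line; the grasp point (between the pads) lies 19 mm behind it; z points along the fingers, y is the line along which they close (so a half turn about z gives the same grasp; the last joint's range is limited). The gripper opens to 85 mm and grips with 20 to 120 N. Pads are 22 mm wide; open, the fingers measure 114 mm over their backs; the gripper's body (76 mm by 85 mm) begins 54 mm behind the grasp point. The pads swing forward as they close: fully open they stand 13 mm farther back than shut.
Start: joints at [1.045, 0.276, -0.026, 1.268, 0, 1.467], TCP at [0.256, 0.57, 0.231] pointing down, gripper open.
Joint ranges: [-3.12, 3.12], [-0.85, 1.88], [-1.08, 1.24], [-1.95, 2.15], [-1.57, 1.53], [-3.14, 3.14]. Speed limits (rad/s): [2.57, 2.57, 3.14, 3.14, 3.14, 3.14].

## Interface

Orientations are given as a 3x3 rotation matrix whose columns are the frame's x, y, z axes.
In Python, from plant import r gives the robot as it stands.
- The arm moves only by the tool play_rows, never from a script. Its argument "deltas" is a list of rows, each an object of numbers: "x", "y", "z": the shift along the tool's x, y, z in cm; "yaw": the turn about the tool's z in rad; "hand": the opening, from 0 (shut) to 1 (fully open). A call has 1 to 20 rows; each row is the pose to reach, as a shift and turn from the pose commanded when the call began, along the tool's axes at that moment; what a row does not reach only later rows make up. A row lasts 1/12 s, in which the tool goes at most 41.7 mm and 7.16 degrees, less where a joint would pass 70% of its speed; a pose out of reach is approached as far as the arm can. A call with a gripper value outside its range is refused whole. The fingers move at their own pace and stop on an object; "squeeze" is the grip in N (left out, the last holds). Time passes only in rows, so rows that repeat a pose let the fingers close. It gives the time, the measured TCP pose, the force, the opening and the grip force at its end, in the units of the state.
- r.get_obs(): the state, without advancing time (a new reading comes with each control period).
- r.snapshot(name): name is "scene" or "top" or "wrist"; returns (picture, depth): 420x560x3 uint8, red, green, blue; 420x560 float32, m along the optical axis (not along the pixel's ray), 0 where there is no reading.
- r.camera_model(name): a dict with "fx", "fy", "cx", "cy" (pixels), "dist" ([k1, k2, p1, p2, k3] as OpenCV has them; the pictures are not rectified), "origin" and "attitude" of the camera in the world. Camera axes: x right, y up, looking along -z (the intrinsics and any distortion apply to the point x, -y, -z); pixel columns grow to the right and rows downward; lengths in m; the calibration is good to about 2 mm. A picture is of the moment at which its call begins: read the wrist's pose just before it. camera_model takes no time and is no camera call; for the wrist camera it gives the pose at the moment of the call.
- r.close_job(): hands the job in; it is judged then, once.
The state is a dict: "clock": time; "joints": joint angles; "dq": joint speeds; "tau": joint torques, N m; "tool_pos": TCP position; "eef_rot": TCP orientation; "force": force on the tool from outside, world axes, zero at the start; "wrist_torque": the same for the moment, N m; "finger_gap": finger opening in m; "gripper_force": force on a finger pad.
Only numpy, scipy, OpenCV 4.12 (cv2) and the standard library are available. Lean on these libraries where they do the work, as an engineer would, in place of code of your own. Each camera call takes 0.05 s, during which the arm holds its last target. There are 200 camera calls.

## Task

The next forms at the registration desk are the yellow ones, so reset the form printer for them: raise its clear cover, throw the green thickness lever out of its rest notch into the notch with the yellow sticker, and shut the cover fully again. The lever must sit in that notch, not between notches or in another one. Leave everything else on the desk where it is.

Things in the scene. Friction and masses are not known exactly. Their poses are not given: they have to be found in the camera images.
- printer: Light grey form printer, fixed: 460 mm wide (y), 290 deep (x; feed tray 90 more in front), 165 high. Origin: centre of its underside; x to its rear, y to its left, z up. Printer-frame mm below are from here. Front deck: x -145 to -88, top z 105. Cheeks |y| > 185 and rear hood x > 48: top z 165. In the well nothing but the lever stands above z 143.
- cover (a joint): Clear smoked cover over the printer's well, hinged along y at its rear edge. Rad: 0 shut, grows as the front edge rises, stop at 1.55 (upright). Stiff: stays at any angle it is left; about 2 N at the tab moves it. Panel 134 mm from hinge to front edge, 364 wide, 4 thick, 18 mm skirt turned down at the front edge.
- cover_hinge (a point): Middle of the cover's hinge line, at printer x 48, y 0, z 162.
- cover_tab (a point): Centre of the dark blue pull tab in the middle of the cover's front edge, 150 mm ahead of the hinge and 14 below it (shut: printer x -102, y 0, z 148). It sticks out 28 mm from the skirt, 32 wide (y), 6 thick; 40 mm free below, 60 on both sides: pinch it across its width from above. With the cover upright it points up, the cover's edge 16 mm under its centre.
- lever (a joint): Form-thickness lever; pivot along y at printer x -55, y 105, z 30. Rad, growing to the rear (+x), stops at +-0.24. Spring detent notches at -0.225 (rest), -0.075, 0.075, 0.225. Between them are crests (-0.15, 0, 0.15; about 4 N at the grip); once over a crest it snaps into the next notch. It starts in or close to the rest notch.
- lever_grip (a point): Centre of the lever's green grip, 12 mm (x) by 16 (y) by 28 tall, 105 from the pivot: printer x -55 + 105 sin(value), y 105, z 30 + 105 cos(value). At least 30 mm free round it under the open cover. The steel gate plate under it has its top at z 118.
- lever_index (a point): Point on the lever where it passes the gate plate (white pointer), 88 mm from the pivot.
- mark_yellow: Yellow sticker, 9 mm (x) by 22 (y), on the gate plate 28 mm left (+y) of the lever's slot, level in x with its notch. A red and a blue sticker mark two other notches; which is at which of the three notches behind the rest notch varies (printer x -62, -48 or -35). Origin at its centre; axes as the printer's.
- sanitizer: Bystander: pink hand-gel pump bottle, 68 mm across, 192 mm tall. Origin at the centre of its underside. Leave it.
- pen_cup: Bystander: dark pen cup, 80 mm across, 100 mm tall, pens to 150 mm. Origin at the centre of its underside. Leave it.
- stapler: Bystander: blue desk stapler, 140 x 36 x 54 mm. Origin at the centre of its underside. Leave it.
- date_stamp: Bystander: small red-and-black stamp, 42 x 28 x 56 mm, standing on the printer's rear hood. Origin at the centre of its underside. Leave it.
- packet_blue: Bystander: blue mask packet lying on the desk, 105 x 75 x 12 mm. Origin at the centre of its underside. Leave it.
- packet_white: Bystander: white mask packet lying on the desk, 105 x 75 x 12 mm. Origin at the centre of its underside. Leave it.
- glove_box: Bystander: white and green glove carton, 120 x 235 x 75 mm. Origin at the centre of its underside. Leave it.

How it is judged:
By the outcome, as a careful person would: the job done as asked, in the order asked, and still so for the second after the job is handed in, with the robot touching nothing.
It also fails if it takes over 64 s, if anything falls off the work surface, if the arm or the gripper's body presses on something with over 40 N, if the wrist force passes 120 N, or if a joint passes its speed limit or range.

## Working session

There is one attempt and no reset: what is moved stays moved. The work goes in short steps, Python scripts to look and compute and a tool call to move; the robot and the scene stay as the last step left them, time stands still between calls to the robot, and variables do not carry over. Pictures are saved under pics/ and viewed, at most 10 in all, crops included, and the job is handed in when it is done.

Besides the shell and the picture viewer there is one more tool, called after ">>>" by a JSON object that holds its "op" and its "data", one argument or row to a line. play_rows: Moves the arm, as the interface text tells. Its arguments: {"type":"object","properties":{"deltas":{"type":"array"},"squeeze":{"type":"number"}},"required":["deltas"]}

```bash
ls; mkdir -p pics
cat > h.py <<'E'
import numpy as np, cv2
from plant import r
np.set_printoptions(precision=4,suppress=True)
def K(c): return np.array([[c['fx'],0,c['cx']],[0,c['fy'],c['cy']],[0,0,1.]])
def ray(c,px):
    p=cv2.undistortPoints(np.array(px,float).reshape(-1,1,2),K(c),np.array(c['dist'],float)).reshape(-1,2)
    d=np.c_[p[:,0],-p[:,1],-np.ones(len(p))]
    return np.array(c['origin']),d@np.array(c['attitude']).T
def onz(c,px,z):
    o,d=ray(c,px); return o+d*((z-o[2])/d[:,2])[:,None]
def cloud(c,dep):
    v,u=np.mgrid[0:dep.shape[0],0:dep.shape[1]]
    o,d=ray(c,np.c_[u.ravel(),v.ravel()])
    return (o+d*dep.ravel()[:,None]).reshape(*dep.shape,3)
E
python3 - <<'E'
from h import *
s=r.get_obs(); print(s['tool_pos'],s['eef_rot'],s['clock'],s['finger_gap'])
for n in('top','scene'):
    p,d=r.snapshot(n); c=r.camera_model(n)
    np.savez(n+'.npz',p=p,d=d); cv2.imwrite(f'pics/{n}.png',p[:,:,::-1]); print(n,c['origin'],c['attitude'])
E
```

```text
pics
[0.256  0.5693 0.2301] [[-0.912   0.4103 -0.0011]
 [ 0.4103  0.912  -0.002 ]
 [ 0.0002 -0.0022 -1.    ]] 0.0 0.08525095673019213
top [0.2904 0.0079 1.5618] [[-0.0136  0.9839 -0.1783]
 [-0.9998 -0.0108  0.0164]
 [ 0.0143  0.1785  0.9838]]
scene [1.102  0.4563 1.097 ] [[-0.6134 -0.6341  0.4708]
 [ 0.7897 -0.4995  0.3561]
 [ 0.0094  0.5903  0.8072]]
```

View pics/top.png

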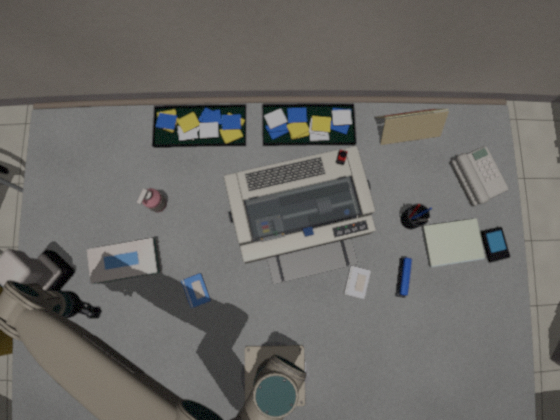

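View pics/scene.png

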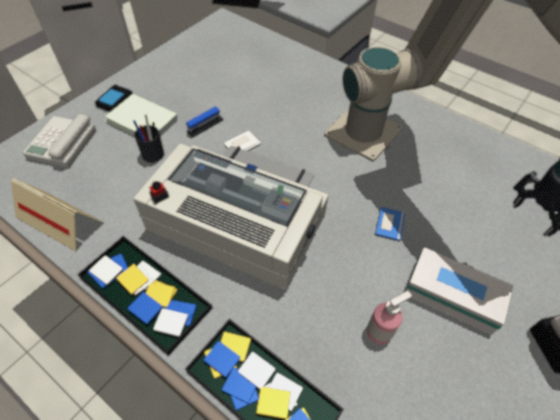

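The top view shows the printer around (303,200), turned slightly, with the blue tab at about (308,231). The stickers and lever are near (265,225) under the cover. Next I fit the printer's pose from depth.

Run:
```python
from h import *
f=np.load('top.npz');p,d=f['p'],f['d'];c=r.camera_model('top')
P=cloud(c,d); m=(np.abs(P[...,2]-.165)<.012)&(d>0)
m[:, :215]=0; m[:,390:]=0; m[:140]=0; m[270:]=0
m=m.astype(np.uint8); n,l,st,_=cv2.connectedComponentsWithStats(m)
i=1+np.argmax(st[1:,4]); X=P[l==i]; print(st[i],np.median(X[:,2]))
rect=cv2.minAreaRect((X[:,:2]*1000).astype(np.float32)); print('rect',rect, cv2.boxPoints(rect))
hsv=cv2.cvtColor(p,cv2.COLOR_RGB2HSV)
b=((hsv[...,0]>100)&(hsv[...,0]<130)&(hsv[...,1]>110)).astype(np.uint8); b[:222]=0;b[245:]=0;b[:,:290]=0;b[:,330:]=0
ys,xs=np.nonzero(b); print(len(xs),xs.mean(),ys.mean(),onz(c,[[xs.mean(),ys.mean()]],.148), np.median(P[ys,xs],0))
cv2.imwrite('pics/topc.png',cv2.resize(p[145:285,220:385,::-1],None,fx=4.5,fy=4.2,interpolation=cv2.INTER_CUBIC))
```

```text
[ 223  146  153   98 9467] 0.16494972529063778
rect ((599.5797119140625, -90.03498840332031), (251.03268432617188, 462.3451232910156), 12.507567405700684) [[ 426.9775  108.4684]
 [ 527.1069 -342.9041]
 [ 772.1819 -288.5383]
 [ 672.0526  162.8341]]
55 307.6909090909091 230.4181818181818 [[ 0.4838 -0.1154  0.148 ]] [ 0.4845 -0.1162  0.1514]
```

View pics/topc.png

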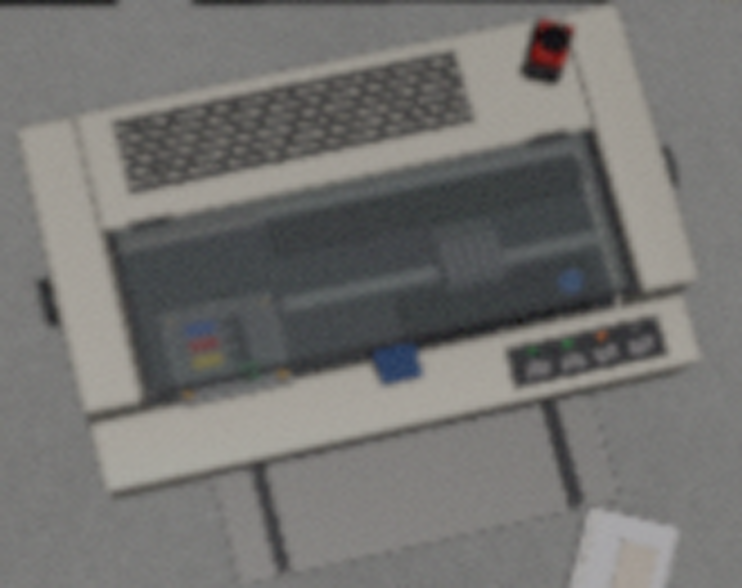

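The stickers run yellow, red, blue from front to back, so yellow is the notch next to rest (-0.075). The printer origin is about (0.582,-0.094), yaw 12.5°. I move above the tab, aligned with the printer axes.

>>> {"op": "play_rows", "data": {
  "deltas": [
    {"x":-12,"y":-13,"z":-3,"yaw":-0.16,"hand":0.75},
    {"x":-48.8,"y":-53.2,"z":-3,"yaw":-0.641,"hand":0.75},
    {"x":-48.8,"y":-53.2,"z":-3,"yaw":-0.641,"hand":0.75},
    {"x":-48.8,"y":-53.2,"z":-3,"yaw":-0.641,"hand":0.75},
    {"x":-48.8,"y":-53.2,"z":-3,"yaw":-0.641,"hand":0.75},
    {"x":-48.8,"y":-53.2,"z":-3,"yaw":-0.641,"hand":0.75},
    {"x":-48.8,"y":-53.2,"z":-3,"yaw":-0.641,"hand":0.75},
    {"x":-48.8,"y":-53.2,"z":-3,"yaw":-0.641,"hand":0.75},
    {"x":-48.8,"y":-53.2,"z":-3,"yaw":-0.641,"hand":0.75},
    {"x":-48.8,"y":-53.2,"z":-3,"yaw":-0.641,"hand":0.75},
    {"x":-48.8,"y":-53.2,"z":-3,"yaw":-0.641,"hand":0.75},
    {"x":-48.8,"y":-53.2,"z":-3,"yaw":-0.641,"hand":0.75},
    {"x":-48.8,"y":-53.2,"z":-3,"yaw":-0.641,"hand":0.75},
    {"x":-48.8,"y":-53.2,"z":-3,"yaw":-0.641,"hand":0.75},
    {"x":-48.8,"y":-53.2,"z":-3,"yaw":-0.641,"hand":0.75},
    {"x":-48.8,"y":-53.2,"z":-3,"yaw":-0.641,"hand":0.75},
    {"x":-48.8,"y":-53.2,"z":-3,"yaw":-0.641,"hand":0.75},
    {"x":-48.8,"y":-53.2,"z":-3,"yaw":-0.641,"hand":0.75},
    {"x":-48.8,"y":-53.2,"z":-3,"yaw":-0.641,"hand":0.75},
    {"x":-48.8,"y":-53.2,"z":-3,"yaw":-0.641,"hand":0.75}
  ],
  "squeeze": 25
}}

```text
clock: 1.77
tool_pos: [0.483, -0.1164, 0.2607]
eef_rot: [[-0.977, -0.214, -0.001], [-0.214, 0.977, 0.001], [0.001, 0.001, -1.0]]
force: [-0.2, -0.0, -0.6]
finger_gap: 0.0638
gripper_force: 0.0
```

Run:
```python
from h import *
c=r.camera_model('wrist'); s=r.get_obs(); p,d=r.snapshot('wrist'); cv2.imwrite('pics/w1.png',p[:,:,::-1]); np.savez('w1.npz',p=p,d=d)
P=cloud(c,d); hsv=cv2.cvtColor(p,cv2.COLOR_RGB2HSV)
b=((hsv[...,0]>100)&(hsv[...,0]<130)&(hsv[...,1]>110)).astype(np.uint8)
n,l,st,ce=cv2.connectedComponentsWithStats(b)
R=np.array(s['eef_rot'])
for i in range(1,n):
    if st[i,4]>150:
        w=onz(c,[ce[i]],.151)[0]; print(st[i],ce[i],w,np.median(P[l==i],0),'tool',(w-s['tool_pos'])@R)
print(c['origin'],c['attitude'])
```

```text
[ 261  195   39   31 1107] [280.7118 210.009 ] [ 0.4807 -0.1165  0.151 ] [ 0.4808 -0.1166  0.1511] tool [0.0021 0.0003 0.1097]
[ 0.4172 -0.1317  0.4034] [[-0.2134 -0.9416 -0.2606]
 [ 0.977  -0.2055 -0.0575]
 [ 0.0006 -0.2669  0.9637]]
```

View pics/w1.png

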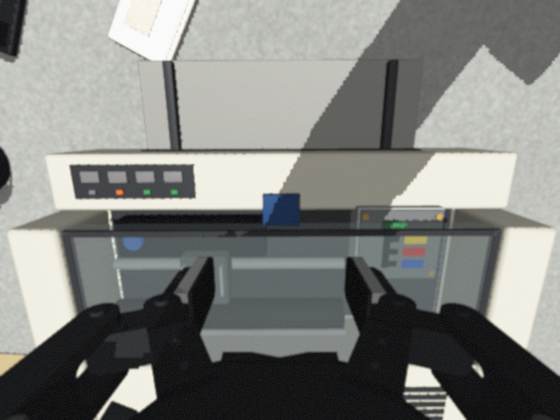

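The wrist view shows the tab at (281,210) centred between the fingers. The lever is at (398,225), and the yellow sticker (415,240) is the frontmost one. I descend and pinch.

>>> {"op": "play_rows", "data": {
  "deltas": [
    {"x":0.2,"z":4,"hand":0.75},
    {"x":0.2,"z":8,"hand":0.75},
    {"x":0.2,"z":11,"hand":0.75},
    {"x":0.2,"z":12.6,"hand":0.75},
    {"x":0.2,"z":12.6,"hand":0.75},
    {"x":0.2,"z":12.6,"hand":0.2},
    {"x":0.2,"z":12.6,"hand":0.2},
    {"x":0.2,"z":12.6,"hand":0.2},
    {"x":0.2,"z":12.6,"hand":0.2},
    {"x":0.2,"z":12.6,"hand":0.2},
    {"x":0.2,"z":12.6,"hand":0.2},
    {"x":0.2,"z":12.6,"hand":0.2}
  ],
  "squeeze": 25
}}

```text
validation failed for argument at $.de...
```

Run:
```python
import numpy as np
f=lambda t:np.array([48-150*np.cos(t)-14*np.sin(t),162+150*np.sin(t)-14*np.cos(t)])
for t in np.linspace(0,1.5,21)[1:]:
    d=f(t)-f(0); print('{"x": %.2f, "z": %.2f, "hand": 0.2},'%(-d[0]/10,-d[1]/10),end=' ')
```

```text
{"x": 0.06, "z": -1.13, "hand": 0.2}, {"x": 0.04, "z": -2.26, "hand": 0.2}, {"x": -0.07, "z": -3.38, "hand": 0.2}, {"x": -0.26, "z": -4.50, "hand": 0.2}, {"x": -0.53, "z": -5.59, "hand": 0.2}, {"x": -0.88, "z": -6.66, "hand": 0.2}, {"x": -1.32, "z": -7.71, "hand": 0.2}, {"x": -1.83, "z": -8.71, "hand": 0.2}, {"x": -2.41, "z": -9.68, "hand": 0.2}, {"x": -3.07, "z": -10.60, "hand": 0.2}, {"x": -3.79, "z": -11.47, "hand": 0.2}, {"x": -4.58, "z": -12.28, "hand": 0.2}, {"x": -5.42, "z": -13.03, "hand": 0.2}, {"x": -6.32, "z": -13.71, "hand": 0.2}, {"x": -7.27, "z": -14.33, "hand": 0.2}, {"x": -8.26, "z": -14.87, "hand": 0.2}, {"x": -9.29, "z": -15.34, "hand": 0.2}, {"x": -10.35, "z": -15.73, "hand": 0.2}, {"x": -11.44, "z": -16.04, "hand": 0.2}, {"x": -12.54, "z": -16.26, "hand": 0.2},
```

The call was refused. I retry with every key in each row, since the first call that worked had all of them.

>>> {"op": "play_rows", "data": {
  "deltas": [
    {"x":0.2,"y":0,"z":4,"yaw":0,"hand":0.75},
    {"x":0.2,"y":0,"z":8,"yaw":0,"hand":0.75},
    {"x":0.2,"y":0,"z":11,"yaw":0,"hand":0.75},
    {"x":0.2,"y":0,"z":12.6,"yaw":0,"hand":0.75},
    {"x":0.2,"y":0,"z":12.6,"yaw":0,"hand":0.75},
    {"x":0.2,"y":0,"z":12.6,"yaw":0,"hand":0.2},
    {"x":0.2,"y":0,"z":12.6,"yaw":0,"hand":0.2},
    {"x":0.2,"y":0,"z":12.6,"yaw":0,"hand":0.2},
    {"x":0.2,"y":0,"z":12.6,"yaw":0,"hand":0.2},
    {"x":0.2,"y":0,"z":12.6,"yaw":0,"hand":0.2},
    {"x":0.2,"y":0,"z":12.6,"yaw":0,"hand":0.2},
    {"x":0.2,"y":0,"z":12.6,"yaw":0,"hand":0.2}
  ],
  "squeeze": 25
}}

```text
clock: 2.82
tool_pos: [0.4825, -0.1151, 0.1374]
eef_rot: [[-0.976, -0.217, 0.003], [-0.217, 0.976, 0.002], [-0.004, 0.001, -1.0]]
force: [-1.8, 5.2, 7.1]
finger_gap: 0.0317
gripper_force: 26.7
```

>>> {"op": "play_rows", "data": {
  "deltas": [
    {"x":0.06,"y":0,"z":-1.13,"yaw":0,"hand":0.2},
    {"x":0.04,"y":0,"z":-2.26,"yaw":0,"hand":0.2},
    {"x":-0.07,"y":0,"z":-3.38,"yaw":0,"hand":0.2},
    {"x":-0.26,"y":0,"z":-4.5,"yaw":0,"hand":0.2},
    {"x":-0.53,"y":0,"z":-5.59,"yaw":0,"hand":0.2},
    {"x":-0.88,"y":0,"z":-6.66,"yaw":0,"hand":0.2},
    {"x":-1.32,"y":0,"z":-7.71,"yaw":0,"hand":0.2},
    {"x":-1.83,"y":0,"z":-8.71,"yaw":0,"hand":0.2},
    {"x":-2.41,"y":0,"z":-9.68,"yaw":0,"hand":0.2},
    {"x":-3.07,"y":0,"z":-10.6,"yaw":0,"hand":0.2},
    {"x":-3.07,"y":0,"z":-10.6,"yaw":0,"hand":0.2}
  ],
  "squeeze": 25
}}

```text
clock: 3.73
tool_pos: [0.5124, -0.1084, 0.2434]
eef_rot: [[-0.976, -0.217, 0.001], [-0.217, 0.976, 0.001], [-0.001, 0.001, -1.0]]
force: [-0.8, 6.1, -1.9]
finger_gap: 0.0315
gripper_force: 26.5
```

>>> {"op": "play_rows", "data": {
  "deltas": [
    {"x":-0.72,"y":0,"z":-0.87,"yaw":0,"hand":0.2},
    {"x":-1.51,"y":0,"z":-1.68,"yaw":0,"hand":0.2},
    {"x":-2.35,"y":0,"z":-2.43,"yaw":0,"hand":0.2},
    {"x":-3.25,"y":0,"z":-3.11,"yaw":0,"hand":0.2},
    {"x":-4.2,"y":0,"z":-3.73,"yaw":0,"hand":0.2},
    {"x":-5.19,"y":0,"z":-4.27,"yaw":0,"hand":0.2},
    {"x":-6.22,"y":0,"z":-4.74,"yaw":0,"hand":0.2},
    {"x":-7.28,"y":0,"z":-5.13,"yaw":0,"hand":0.2},
    {"x":-8.37,"y":0,"z":-5.44,"yaw":0,"hand":0.2},
    {"x":-9.47,"y":0,"z":-5.66,"yaw":0,"hand":0.2},
    {"x":-9.47,"y":0,"z":-5.66,"yaw":0,"hand":0.2}
  ],
  "squeeze": 25
}}

```text
clock: 4.65
tool_pos: [0.6045, -0.0879, 0.2986]
eef_rot: [[-0.976, -0.217, -0.001], [-0.217, 0.976, 0.001], [0.001, 0.001, -1.0]]
force: [-1.6, 4.6, -0.9]
finger_gap: 0.0314
gripper_force: 25.7
```

>>> {"op": "play_rows", "data": {
  "deltas": [
    {"x":0,"y":0,"z":0,"yaw":0,"hand":0.7},
    {"x":0,"y":0,"z":0,"yaw":0,"hand":0.7},
    {"x":0,"y":0,"z":0,"yaw":0,"hand":0.7},
    {"x":0,"y":0,"z":0,"yaw":0,"hand":0.7},
    {"x":0,"y":0,"z":-3,"yaw":0,"hand":0.7},
    {"x":0,"y":0,"z":-6,"yaw":0,"hand":0.7},
    {"x":4,"y":1,"z":-6,"yaw":0,"hand":0.7},
    {"x":8,"y":4,"z":-6,"yaw":0,"hand":0.7},
    {"x":10.1,"y":8,"z":-4,"yaw":0,"hand":0.5},
    {"x":10.1,"y":10.5,"z":0,"yaw":0,"hand":0.36},
    {"x":10.1,"y":10.5,"z":4,"yaw":0,"hand":0.36},
    {"x":10.1,"y":10.5,"z":7,"yaw":0,"hand":0.36},
    {"x":10.1,"y":10.5,"z":7,"yaw":0,"hand":0.36},
    {"x":10.1,"y":10.5,"z":7,"yaw":0,"hand":0.36}
  ],
  "squeeze": 25
}}

```text
clock: 5.82
tool_pos: [0.4793, -0.0078, 0.2258]
eef_rot: [[-0.976, -0.217, -0.007], [-0.217, 0.976, 0.0], [0.006, 0.002, -1.0]]
force: [1.6, 0.5, 1.1]
finger_gap: 0.0307
gripper_force: 0.0
```

```bash
cat > look.py <<'E'
from h import *
import sys
c=r.camera_model('wrist'); s=r.get_obs(); p,d=r.snapshot('wrist'); cv2.imwrite(f'pics/{sys.argv[1]}.png',p[:,:,::-1])
P=cloud(c,d); hsv=cv2.cvtColor(p,cv2.COLOR_RGB2HSV); R=np.array(s['eef_rot'])
print(s['clock'],s['tool_pos'])
for nm,lo,hi,z in(('green',45,85,.146),('yellow',20,35,.118),('red',0,8,.118),('blue',100,130,.118)):
    b=((hsv[...,0]>=lo)&(hsv[...,0]<=hi)&(hsv[...,1]>100)&(hsv[...,2]>50)).astype(np.uint8)
    n,l,st,ce=cv2.connectedComponentsWithStats(b)
    for i in range(1,n):
        if st[i,4]>100:
            w=onz(c,[ce[i]],z)[0]; q=np.median(P[l==i],0)
            print(nm,st[i],ce[i].round(),q,'tool',((w-s['tool_pos'])@R).round(4),((q-s['tool_pos'])@R).round(4))
E
python3 look.py w2
```

```text
5.8167 [ 0.4793 -0.0078  0.2258]
green [269 211  21  16 290] [279. 218.] [ 0.4759 -0.0098  0.1457] tool [ 0.0034 -0.0013  0.0798] [ 0.0033 -0.0013  0.0801]
yellow [299 227  26  11 285] [311. 232.] [0.4891 0.0218 0.119 ] tool [-0.017   0.0268  0.1077] [-0.0166  0.0266  0.1067]
red [299 242  26  11 211] [311. 247.] [0.5021 0.0253 0.1191] tool [-0.0305  0.0271  0.1076] [-0.03    0.0272  0.1066]
blue [ 524   33   36  104 2310] [540.  87.] [0.3075 0.2424 0.0115] tool [0.0999 0.1987 0.1087] [0.1122 0.2811 0.2155]
blue [298 256  13  10 128] [304. 260.] [0.5161 0.0214 0.1191] tool [-0.0437  0.021   0.1075] [-0.0429  0.0204  0.1064]
```

View pics/w2.png

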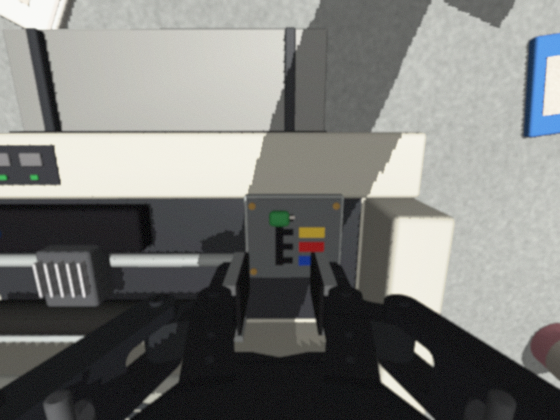

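The cover is upright. The lever grip is at (279,218) in the rest notch, with yellow (311,232) at the next notch, red and blue behind it. I descend, pinch the grip and move it 16 mm rearward.

>>> {"op": "play_rows", "data": {
  "deltas": [
    {"x":0,"y":-0.1,"z":4,"yaw":0,"hand":0.36},
    {"x":0,"y":-0.1,"z":7,"yaw":0,"hand":0.36},
    {"x":0,"y":-0.1,"z":9,"yaw":0,"hand":0.36},
    {"x":0,"y":-0.1,"z":10.2,"yaw":0,"hand":0.36},
    {"x":0,"y":-0.1,"z":10.2,"yaw":0,"hand":0.36},
    {"x":0,"y":-0.1,"z":10.2,"yaw":0,"hand":0.05},
    {"x":0,"y":-0.1,"z":10.2,"yaw":0,"hand":0.05},
    {"x":0,"y":-0.1,"z":10.2,"yaw":0,"hand":0.05},
    {"x":0,"y":-0.1,"z":10.2,"yaw":0,"hand":0.05},
    {"x":0,"y":-0.1,"z":10.2,"yaw":0,"hand":0.05},
    {"x":0,"y":-0.1,"z":10.2,"yaw":0,"hand":0.05}
  ],
  "squeeze": 25
}}

```text
clock: 6.78
tool_pos: [0.4852, -0.0073, 0.1291]
eef_rot: [[-0.976, -0.217, 0.005], [-0.217, 0.976, 0.005], [-0.006, 0.004, -1.0]]
force: [0.1, 6.1, -1.1]
finger_gap: 0.0155
gripper_force: 26.5
```

>>> {"op": "play_rows", "data": {
  "deltas": [
    {"x":-0.4,"y":0,"z":-0.08,"yaw":0,"hand":0.05},
    {"x":-0.8,"y":0,"z":-0.15,"yaw":0,"hand":0.05},
    {"x":-1.2,"y":0,"z":-0.2,"yaw":0,"hand":0.05},
    {"x":-1.6,"y":0,"z":-0.25,"yaw":0,"hand":0.05},
    {"x":-1.6,"y":0,"z":-0.25,"yaw":0,"hand":0.05},
    {"x":-1.6,"y":0,"z":-0.25,"yaw":0,"hand":0.05},
    {"x":-1.6,"y":0,"z":-0.25,"yaw":0,"hand":0.05},
    {"x":-1.6,"y":0,"z":-0.25,"yaw":0,"hand":0.05}
  ],
  "squeeze": 25
}}

```text
clock: 7.45
tool_pos: [0.499, -0.0041, 0.1307]
eef_rot: [[-0.976, -0.217, 0.001], [-0.217, 0.976, 0.004], [-0.002, 0.004, -1.0]]
force: [-2.1, 6.4, -1.7]
finger_gap: 0.0152
gripper_force: 25.7
```

>>> {"op": "play_rows", "data": {
  "deltas": [
    {"x":0,"y":0,"z":0,"yaw":0,"hand":0.36},
    {"x":0,"y":0,"z":0,"yaw":0,"hand":0.36},
    {"x":0,"y":0,"z":0,"yaw":0,"hand":0.36},
    {"x":0,"y":0,"z":0,"yaw":0,"hand":0.36},
    {"x":0,"y":0,"z":-3,"yaw":0,"hand":0.36},
    {"x":0,"y":0,"z":-7,"yaw":0,"hand":0.36},
    {"x":1.6,"y":0,"z":-10,"yaw":0,"hand":0.36},
    {"x":1.6,"y":0,"z":-10,"yaw":0,"hand":0.36},
    {"x":1.6,"y":0,"z":-10,"yaw":0,"hand":0.36},
    {"x":1.6,"y":0,"z":-10,"yaw":0,"hand":0.36}
  ],
  "squeeze": 25
}}

```text
clock: 8.28
tool_pos: [0.4828, -0.0092, 0.2286]
eef_rot: [[-0.976, -0.216, 0.001], [-0.216, 0.976, -0.0], [-0.001, -0.0, -1.0]]
force: [-0.0, -0.7, -0.7]
finger_gap: 0.0307
gripper_force: 0.0
```

```bash
python3 look.py w3; python3 -c "
import cv2;p=cv2.imread('pics/w3.png');cv2.imwrite('pics/w3c.png',cv2.resize(p[170:310,200:380],None,fx=4,fy=4))"
```

```text
8.2833 [ 0.4828 -0.0092  0.2286]
green [272 219  21  20 355] [282. 229.] [ 0.4876 -0.0069  0.1477] tool [-0.0057  0.0011  0.0826] [-0.0052  0.0013  0.0809]
yellow [301 222  27  11 289] [314. 227.] [0.4894 0.0219 0.1191] tool [-0.0134  0.0291  0.1106] [-0.0131  0.029   0.1095]
red [301 236  26  11 208] [314. 241.] [0.5018 0.0249 0.119 ] tool [-0.0263  0.0293  0.1106] [-0.0259  0.0293  0.1096]
blue [ 526   29   34  104 2224] [541.  83.] [0.3082 0.2419 0.0114] tool [0.103  0.2005 0.1104] [0.1164 0.283  0.2169]
blue [301 250  25  11 151] [309. 254.] [0.5142 0.0224 0.1189] tool [-0.0386  0.0255  0.1106] [-0.0375  0.0241  0.1097]
```

View pics/w3c.png

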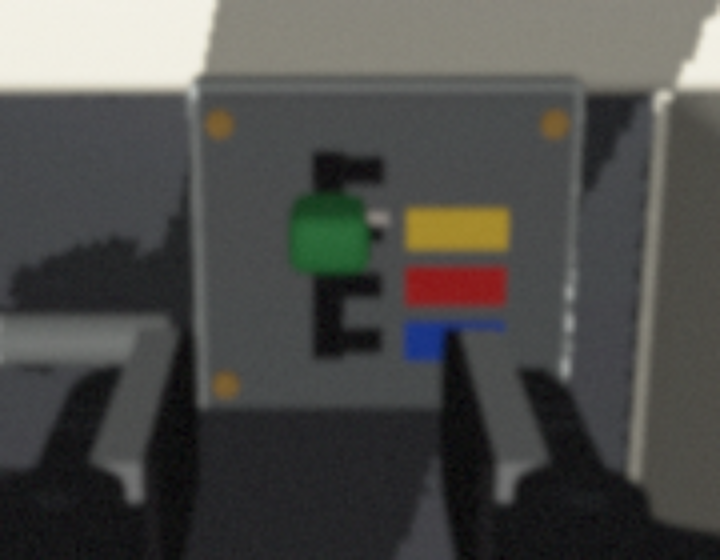

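The cover is still up and the lever is over the first crest. But the white pointer (377,218 in the crop) is about 3 mm short of the yellow notch's centre (377,230), roughly -0.11 rad. I re-pinch and ease it on.

>>> {"op": "play_rows", "data": {
  "deltas": [
    {"x":-0.8,"y":0.1,"z":4,"yaw":0,"hand":0.36},
    {"x":-0.8,"y":0.1,"z":7,"yaw":0,"hand":0.36},
    {"x":-0.8,"y":0.1,"z":9,"yaw":0,"hand":0.36},
    {"x":-0.8,"y":0.1,"z":10,"yaw":0,"hand":0.36},
    {"x":-0.8,"y":0.1,"z":10,"yaw":0,"hand":0.36},
    {"x":-0.8,"y":0.1,"z":10,"yaw":0,"hand":0.36},
    {"x":-0.8,"y":0.1,"z":10,"yaw":0,"hand":0.05},
    {"x":-0.8,"y":0.1,"z":10,"yaw":0,"hand":0.05},
    {"x":-0.8,"y":0.1,"z":10,"yaw":0,"hand":0.05},
    {"x":-0.8,"y":0.1,"z":10,"yaw":0,"hand":0.05},
    {"x":-0.8,"y":0.1,"z":10,"yaw":0,"hand":0.05}
  ],
  "squeeze": 25
}}

```text
clock: 9.25
tool_pos: [0.4913, -0.0058, 0.1297]
eef_rot: [[-0.976, -0.217, 0.003], [-0.217, 0.976, 0.001], [-0.003, 0.001, -1.0]]
force: [1.2, 3.9, 3.1]
finger_gap: 0.0148
gripper_force: 28.2
```

>>> {"op": "play_rows", "data": {
  "deltas": [
    {"x":-0.2,"y":0,"z":0,"yaw":0,"hand":0.05},
    {"x":-0.5,"y":0,"z":0,"yaw":0,"hand":0.05},
    {"x":-0.5,"y":0,"z":0,"yaw":0,"hand":0.05},
    {"x":-0.5,"y":0,"z":0,"yaw":0,"hand":0.05},
    {"x":-0.5,"y":0,"z":0,"yaw":0,"hand":0.05}
  ],
  "squeeze": 25
}}

```text
clock: 9.67
tool_pos: [0.4945, -0.005, 0.1298]
eef_rot: [[-0.976, -0.217, -0.001], [-0.217, 0.976, 0.0], [0.001, 0.0, -1.0]]
force: [-3.0, 4.0, 9.6]
finger_gap: 0.0153
gripper_force: 29.0
```

>>> {"op": "play_rows", "data": {
  "deltas": [
    {"x":-0.2,"y":0,"z":0,"yaw":0,"hand":0.05},
    {"x":-0.2,"y":0,"z":0,"yaw":0,"hand":0.05},
    {"x":-0.2,"y":0,"z":0,"yaw":0,"hand":0.05}
  ],
  "squeeze": 25
}}

```text
clock: 9.92
tool_pos: [0.4948, -0.0049, 0.1299]
eef_rot: [[-0.976, -0.217, -0.004], [-0.217, 0.976, -0.001], [0.004, 0.0, -1.0]]
force: [-8.1, 3.6, 14.0]
finger_gap: 0.0157
gripper_force: 29.5
```

>>> {"op": "play_rows", "data": {
  "deltas": [
    {"x":0,"y":0,"z":0,"yaw":0,"hand":0.36},
    {"x":0,"y":0,"z":0,"yaw":0,"hand":0.36},
    {"x":0,"y":0,"z":0,"yaw":0,"hand":0.36},
    {"x":0,"y":0,"z":0,"yaw":0,"hand":0.36},
    {"x":0,"y":0,"z":-3,"yaw":0,"hand":0.36},
    {"x":0,"y":0,"z":-7,"yaw":0,"hand":0.36},
    {"x":1.5,"y":0,"z":-10,"yaw":0,"hand":0.36},
    {"x":1.5,"y":0,"z":-10,"yaw":0,"hand":0.36},
    {"x":1.5,"y":0,"z":-10,"yaw":0,"hand":0.36},
    {"x":1.5,"y":0,"z":-10,"yaw":0,"hand":0.36}
  ],
  "squeeze": 25
}}

```text
clock: 10.75
tool_pos: [0.4822, -0.0082, 0.2279]
eef_rot: [[-0.976, -0.216, -0.0], [-0.216, 0.976, -0.0], [0.0, -0.0, -1.0]]
force: [-0.5, 0.9, 0.1]
finger_gap: 0.0307
gripper_force: 0.0
```

```bash
python3 look.py w4; python3 -c "
import cv2;p=cv2.imread('pics/w4.png');cv2.imwrite('pics/w4c.png',cv2.resize(p[190:280,240:360],None,fx=6,fy=6))"
```

```text
10.75 [ 0.4822 -0.0082  0.2279]
green [271 223  20  21 377] [280. 233.] [ 0.4908 -0.0062  0.1479] tool [-0.0093 -0.      0.0819] [-0.0089  0.0001  0.08  ]
yellow [300 222  26  12 307] [312. 228.] [0.4891 0.0217 0.119 ] tool [-0.0137  0.0279  0.1099] [-0.0133  0.0277  0.1089]
red [300 237  26  11 200] [312. 242.] [0.5024 0.0237 0.1191] tool [-0.0273  0.0274  0.1099] [-0.0267  0.0268  0.1088]
blue [ 525   29   35  104 2262] [541.  83.] [0.3076 0.2419 0.0114] tool [0.1027 0.1997 0.1099] [0.1163 0.282  0.2165]
blue [300 251  16  10 123] [306. 255.] [0.5154 0.0218 0.119 ] tool [-0.0396  0.0226  0.1099] [-0.039   0.0221  0.1089]
```

View pics/w4c.png

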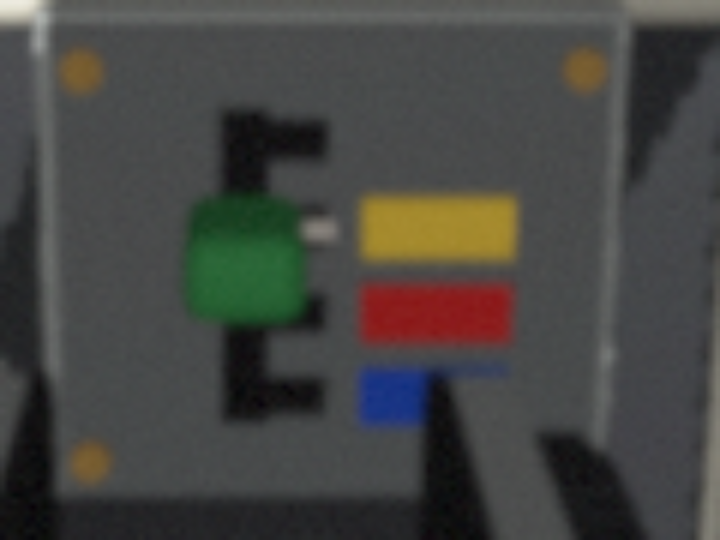

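The pointer (318,230 in the crop) is now level with the yellow sticker's centre (438,228), so the lever sits in the right notch. I go back to the tab to shut the cover.

>>> {"op": "play_rows", "data": {
  "deltas": [
    {"x":0,"y":0,"z":-4,"yaw":0,"hand":0.7},
    {"x":0,"y":0,"z":-8,"yaw":0,"hand":0.7},
    {"x":0,"y":-2,"z":-12,"yaw":0,"hand":0.7},
    {"x":-1,"y":-5,"z":-13.5,"yaw":0,"hand":0.7},
    {"x":-4,"y":-8,"z":-13.5,"yaw":0,"hand":0.7},
    {"x":-7,"y":-10.4,"z":-13.5,"yaw":0,"hand":0.7},
    {"x":-10.2,"y":-10.4,"z":-13.5,"yaw":0,"hand":0.7},
    {"x":-10.2,"y":-10.4,"z":-13.5,"yaw":0,"hand":0.7},
    {"x":-10.2,"y":-10.4,"z":-13.5,"yaw":0,"hand":0.7},
    {"x":-10.2,"y":-10.4,"z":-10,"yaw":0,"hand":0.7},
    {"x":-10.2,"y":-10.4,"z":-8,"yaw":0,"hand":0.7},
    {"x":-10.2,"y":-10.4,"z":-7.1,"yaw":0,"hand":0.7},
    {"x":-10.2,"y":-10.4,"z":-7.1,"yaw":0,"hand":0.7},
    {"x":-10.2,"y":-10.4,"z":-7.1,"yaw":0,"hand":0.2},
    {"x":-10.2,"y":-10.4,"z":-7.1,"yaw":0,"hand":0.2},
    {"x":-10.2,"y":-10.4,"z":-7.1,"yaw":0,"hand":0.2},
    {"x":-10.2,"y":-10.4,"z":-7.1,"yaw":0,"hand":0.2},
    {"x":-10.2,"y":-10.4,"z":-7.1,"yaw":0,"hand":0.2},
    {"x":-10.2,"y":-10.4,"z":-7.1,"yaw":0,"hand":0.2}
  ],
  "squeeze": 25
}}

```text
clock: 12.38
tool_pos: [0.605, -0.0877, 0.3014]
eef_rot: [[-0.976, -0.216, 0.003], [-0.216, 0.976, -0.001], [-0.002, -0.001, -1.0]]
force: [-0.9, 0.7, 6.5]
finger_gap: 0.0311
gripper_force: 26.1
```

>>> {"op": "play_rows", "data": {
  "deltas": [
    {"x":1.1,"y":0,"z":0.22,"yaw":0,"hand":0.2},
    {"x":2.19,"y":0,"z":0.53,"yaw":0,"hand":0.2},
    {"x":3.25,"y":0,"z":0.92,"yaw":0,"hand":0.2},
    {"x":4.28,"y":0,"z":1.39,"yaw":0,"hand":0.2},
    {"x":5.27,"y":0,"z":1.93,"yaw":0,"hand":0.2},
    {"x":6.22,"y":0,"z":2.55,"yaw":0,"hand":0.2},
    {"x":7.12,"y":0,"z":3.23,"yaw":0,"hand":0.2},
    {"x":7.96,"y":0,"z":3.98,"yaw":0,"hand":0.2},
    {"x":8.75,"y":0,"z":4.79,"yaw":0,"hand":0.2},
    {"x":9.47,"y":0,"z":5.66,"yaw":0,"hand":0.2},
    {"x":9.47,"y":0,"z":5.66,"yaw":0,"hand":0.2}
  ],
  "squeeze": 25
}}

```text
clock: 13.3
tool_pos: [0.5105, -0.1087, 0.2421]
eef_rot: [[-0.976, -0.216, -0.002], [-0.216, 0.976, -0.001], [0.002, -0.001, -1.0]]
force: [-2.3, -2.2, 1.7]
finger_gap: 0.0313
gripper_force: 26.9
```

>>> {"op": "play_rows", "data": {
  "deltas": [
    {"x":0.66,"y":0,"z":0.92,"yaw":0,"hand":0.2},
    {"x":1.24,"y":0,"z":1.89,"yaw":0,"hand":0.2},
    {"x":1.75,"y":0,"z":2.89,"yaw":0,"hand":0.2},
    {"x":2.19,"y":0,"z":3.94,"yaw":0,"hand":0.2},
    {"x":2.54,"y":0,"z":5.01,"yaw":0,"hand":0.2},
    {"x":2.81,"y":0,"z":6.1,"yaw":0,"hand":0.2},
    {"x":3.0,"y":0,"z":7.22,"yaw":0,"hand":0.2},
    {"x":3.11,"y":0,"z":8.34,"yaw":0,"hand":0.2},
    {"x":3.13,"y":0,"z":9.47,"yaw":0,"hand":0.2},
    {"x":3.07,"y":0,"z":10.6,"yaw":0,"hand":0.2},
    {"x":3.07,"y":0,"z":10.9,"yaw":0,"hand":0.2},
    {"x":3.07,"y":0,"z":10.9,"yaw":0,"hand":0.2}
  ],
  "squeeze": 25
}}

```text
clock: 14.3
tool_pos: [0.483, -0.1149, 0.1373]
eef_rot: [[-0.976, -0.217, 0.002], [-0.217, 0.976, -0.001], [-0.001, -0.001, -1.0]]
force: [-10.7, 0.7, 26.9]
finger_gap: 0.0313
gripper_force: 32.9
```

The cover is against its stop, with a 27 N reaction. I release, rise and check.

>>> {"op": "play_rows", "data": {
  "deltas": [
    {"x":0,"y":0,"z":-0.2,"yaw":0,"hand":0.2},
    {"x":0,"y":0,"z":-0.2,"yaw":0,"hand":0.75},
    {"x":0,"y":0,"z":-0.2,"yaw":0,"hand":0.75},
    {"x":0,"y":0,"z":-0.2,"yaw":0,"hand":0.75},
    {"x":0,"y":0,"z":-0.2,"yaw":0,"hand":0.75},
    {"x":0,"y":0,"z":-3,"yaw":0,"hand":0.75},
    {"x":0,"y":0,"z":-7,"yaw":0,"hand":0.75},
    {"x":0,"y":0,"z":-11,"yaw":0,"hand":0.75},
    {"x":0,"y":0,"z":-12.8,"yaw":0,"hand":0.75},
    {"x":0,"y":0,"z":-12.8,"yaw":0,"hand":0.75},
    {"x":0,"y":0,"z":-12.8,"yaw":0,"hand":0.75}
  ],
  "squeeze": 25
}}

```text
clock: 15.22
tool_pos: [0.483, -0.1148, 0.2627]
eef_rot: [[-0.976, -0.217, 0.003], [-0.217, 0.976, -0.001], [-0.003, -0.001, -1.0]]
force: [-0.4, 0.1, -0.3]
finger_gap: 0.0641
gripper_force: 0.0
```

Run:
```python
from h import *
f=np.load('w1.npz')
c=r.camera_model('wrist'); p,d=r.snapshot('wrist'); cv2.imwrite('pics/w5.png',p[:,:,::-1])
for q,dd in((f['p'],None),(p,d)):
    hsv=cv2.cvtColor(q,cv2.COLOR_RGB2HSV); b=((hsv[...,0]>100)&(hsv[...,0]<130)&(hsv[...,1]>110)).astype(np.uint8)
    n,l,st,ce=cv2.connectedComponentsWithStats(b); i=1+np.argmax(st[1:,4]); print(st[i],ce[i])
P=cloud(c,d); print(np.median(P[l==i],0), r.get_obs()['tool_pos'])
```

```text
[ 261  195   39   31 1107] [280.7118 210.009 ]
[ 260  193   39   32 1111] [279.1431 208.3969]
[ 0.4807 -0.1166  0.1511] [ 0.4819 -0.1144  0.2611]
```

View pics/w5.png

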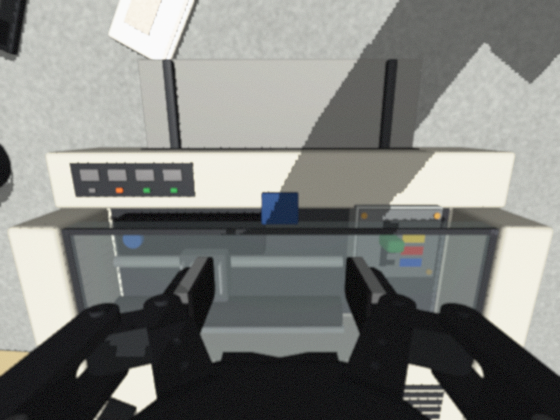

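The tab (279,208) is back at its shut height of 0.1511 m, the same as before, and the lever at (392,243) is by the yellow sticker.

```bash
python3 -c "
from plant import r
print(r.close_job())"
```

```text
the job is handed in; nothing more can be done
None
```

The printer is set for the yellow forms: I raised the cover, moved the lever to the yellow-sticker notch (it took a second nudge to centre), shut the cover fully and handed the job in at about 15 s. I touched nothing else on the desk.

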